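Slide a Petri dish under the low reader bridge and start the reading

ROBOT

A 6-joint arm with a two-finger parallel gripper is mounted at the origin on a cart in front of the work surface, level with it; the furniture and walls round the work are solid. World frame = base frame: x ahead of the robot, y to its left, z up, the work surface at z = 0. Lengths are in m, angles in rad, forces in N, time in s.
With the tool pointing down it reaches from about 0.375 to 0.925 m from the base axis. Payload 5.7 kg.
Tool frame: the origin (TCP) lies on the centre line of the jaws, within the pads' length; the fingertips stand manip.tip_reach ahead of it and the grasp point (between the pads) lies 6 mm ahead of it (manip.tip_reach is the distance from the TCP to the fingertips, in m); z points along the fingers, y is the line along which they close (so a half turn about z gives the same grasp; the last joint's range is limited). The gripper opens to 85 mm and grips with 20 to 120 N. Pads are 22 mm wide; open, the fingers measure 114 mm over their backs; the gripper's body (76 mm by 85 mm) begins 54 mm behind the grasp point. The pads swing forward as they close: fully open they stand 13 mm farther back than shut.
Start: joints at [-1.379, 0.359, 1.51, -0, 1.272, -0.115], TCP at [0.181, -0.572, 0.225] pointing down, gripper open.
Joint ranges: [-2.97, 2.97], [-1.01, 2.36], [0.21, 2.38], [-0.96, 4.11], [0.2, 2.71], [-2.98, 2.98]. Speed limits (rad/s): [2.39, 2.39, 3.14, 3.14, 3.14, 3.14].

INTERFACE

Orientations are given as a rotation vector (axis times angle).
In Python, from cell import manip, eyes, workorder gives the robot as it stands.
- The arm moves only by the tool carry_out, never from a script. Its argument "rows" is a list of rows, each a list of 6 numbers: the shift along the tool's x, y, z in units of 25 mm (1.0 is 25 mm), then the turn, a rotation vector about the tool's x, y, z in units of 5 degrees (1.0 is 5 degrees). In form: [[dx, dy, dz, ax, ay, az], ...]. A call has 1 to 20 rows; each row shifts and turns the commanded pose from where the row before left it, along the tool's axes as they then stand; what a row does not reach is not made up. A row lasts 1/8 s, in which the tool goes at most 62.5 mm and 10.7 degrees, less where a joint would pass 70% of its speed; a pose out of reach is approached as far as the arm can. A call is refused whole if a number of a shift passes 1 or a number of a turn 1, either way. A call with a gripper value outside its range is refused whole. "claw" is the finger opening in mm, from 0 to 85.4, set as the call begins (left out, the last holds). The fingers move at their own pace and stop on an object; "newtons" is the grip in N (left out, the last holds). Time passes only in rows, so rows that do not move let the fingers close. It gives the time, the measured TCP pose, the force, the opening and the grip force at its end, in the units of the state.
- manip.read_state(): the state, without advancing time (a new reading comes with each control period).
- eyes.get_image(name): name is "scene" or "top" or "wrist"; returns (picture, depth): 480x640x3 uint8, red, green, blue; 480x640 float32, m along the optical axis (not along the pixel's ray), 0 where there is no reading.
- eyes.camera_info(name): a dict with "fx", "fy", "cx", "cy" (pixels), "origin" and "orientation" of the camera in the world. Camera axes: x right, y down, z forward; pixel columns grow to the right and rows downward; lengths in m; the calibration is good to about 2 mm. A picture is of the moment at which its call begins: read the wrist's pose just before it. camera_info takes no time and is no camera call; for the wrist camera it gives the pose at the moment of the call.
- workorder.sign_off(): hands the job in; it is judged then, once.
The state is a dict: "time": time; "joint_positions": joint angles; "qvel": joint speeds; "joint_efforts": joint torques, N m; "tool_pos": TCP position; "orientation": TCP orientation; "force": force on the tool from outside, world axes, zero at the start; "torque": the same for the moment, N m; "gripper_width": finger opening in m; "grip_force": force on a finger pad.
Only numpy, scipy, OpenCV 4.12 (cv2) and the standard library are available. Lean on these libraries where they do the work, as an engineer would, in place of code of your own. Each camera call takes 0.05 s, during which the arm holds its last target. There are 200 camera calls.

TASK

Push the Petri dish along the counter, in through the open front of the dish reader and under its low bridge, until it rests against both stop pins at the back; keep it flat and do not pick it up. Then press the reader's round key fully down and let go. Leave the tape roll, the beaker and the stopper where they are.

Things in the scene. Friction and masses are not known exactly. Their poses are not given: they have to be found in the camera images.
- dish: covered clear Petri dish with pale filling, lying flat, loose, about 35 g. The lid is its widest part, 60 mm across from 6 to 15 mm height; the base below is 56 mm across; total height 15 mm. Lid and base do not separate. Origin: centre of its underside; z up; its yaw means nothing
- reader: white dish reader fixed to the counter: beam across two posts, two stop pins behind. Origin: on the counter at the centre of the fully seated dish; x from the open front to the back (the dish goes in along +x), y left, z up. Posts 41 mm high, x = -12 to 42 mm, at y = 42 to 62 and y = -42 to -84 mm: the passage is 84 mm wide. A 14 mm high tie bar lies behind the pins
- beam_mid (a point): middle of the front face of the reader's beam, 30 mm above the counter. The beam's underside is 19 mm and its top 41 mm above the counter (a flat grey cover on it reaches 48 mm); it is 32 mm deep, reader x = -12 to +20 mm. The front rim of the seated dish still sticks out 18 mm in front of it
- pin_left (a point): centre of the top of the left upright steel stop pin, 12 mm diameter, 18 mm high, just behind the beam (reader x = 29.5, y = 20.6 mm); the seated dish touches both pins
- pin_right (a point): the same for the right stop pin (reader x = 29.5, y = -20.6 mm)
- key_top (a point): centre of the top face of the reader's round black key (22 mm diameter), a spring push key on top of the wider right post; it is pressed straight down
- key (a joint): travel of the key in m: 0 released, 0.006 fully down; it takes about 4 N to push it fully down and it springs back by itself; it counts as pressed beyond 0.004
- tape: bystander: roll of white tape lying flat, 60 mm diameter, 18 mm high; origin: centre of its underside
- beaker: bystander: small glass beaker, 46 mm diameter, 57 mm high; origin: centre of its underside
- stopper: bystander: red-brown rubber stopper, 31 mm diameter, 28 mm high; origin: centre of its underside
Mind the look-alikes: they are no part of the job. What is shaped like the dish but blue or purple is not meant.

How it is judged:
By the outcome, as a careful person would: the job done as asked, in the order asked, and still so for the second after the job is handed in, with the robot touching nothing.
It also fails if it takes over 56 s, if anything falls off the work surface, if the arm or the gripper's body presses on something with over 40 N, if the wrist force passes 120 N, or if a joint passes its speed limit or range.

## Working session

There is one attempt and no reset: what is moved stays moved. The work goes in short steps, Python scripts to look and compute and a tool call to move; the robot and the scene stay as the last step left them, time stands still between calls to the robot, and variables do not carry over. Pictures are saved under pics/ and viewed, at most 10 in all, crops included, and the job is handed in when it is done.

Besides the shell and the picture viewer there is one more tool, called after ">>>" as name(argument=value, ...) on one line, values as JSON. carry_out: Moves the arm, as the interface text tells. Its arguments: {"type":"object","properties":{"rows":{"type":"array"},"claw":{"type":"number"},"newtons":{"type":"number"}},"required":["rows"]}

```bash
mkdir -p pics; ls
python3 - <<'E'
from cell import manip, eyes
import cv2, numpy as np
print(manip.read_state(), manip.tip_reach)
for n in ("scene","top"):
    p,d=eyes.get_image(n); np.savez(f"pics/{n}.npz",p=p,d=d)
    cv2.imwrite(f"pics/{n}1.png",p[:,:,::-1]); print(n,eyes.camera_info(n))
E
```

```text
pics
{'time': 0.0, 'joint_positions': array([-1.37910750e+00,  3.59520297e-01,  1.51148172e+00,  5.89300342e-06,
        1.27252285e+00, -1.15088714e-01]), 'qvel': array([-0.00031105, -0.00013026, -0.00035379, -0.00049561, -0.00033669,
       -0.00017017]), 'joint_efforts': array([-1.45784838e-03, -5.27623808e+01, -2.78620738e+01, -1.81451546e-04,
        1.31269536e-02,  3.98670670e-07]), 'tool_pos': array([ 0.18105409, -0.5712651 ,  0.22382577]), 'orientation': array([-3.10279926e+00, -4.79699887e-01,  1.07311646e-04]), 'force': array([-0.5706248 ,  1.19360385, -0.16794218]), 'torque': array([0.04118827, 0.00341098, 0.01607109]), 'grip_force': 0.0, 'gripper_width': 0.08565722814165083} 0.025
scene {'fx': 516.2032154639729, 'fy': 516.2032154639729, 'cx': 325.68875770343135, 'cy': 247.20104764958478, 'origin': array([0.2054364 , 0.45350486, 0.75491531]), 'orientation': array([-0.88856608,  2.59880065, -0.97691024])}
top {'fx': 451.38177990235124, 'fy': 451.38177990235124, 'cx': 326.5569823452222, 'cy': 244.06348114925842, 'origin': array([0.50705645, 0.00333189, 0.9562978 ]), 'orientation': array([-2.19318046,  2.17406999, -0.05423714])}
```

View pics/scene1.png

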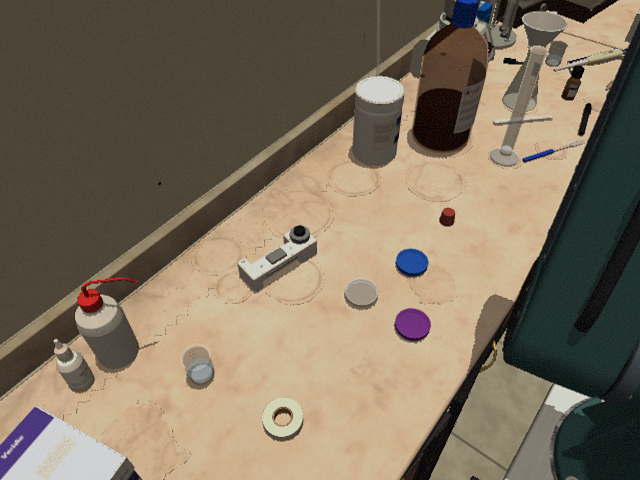

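View pics/top1.png

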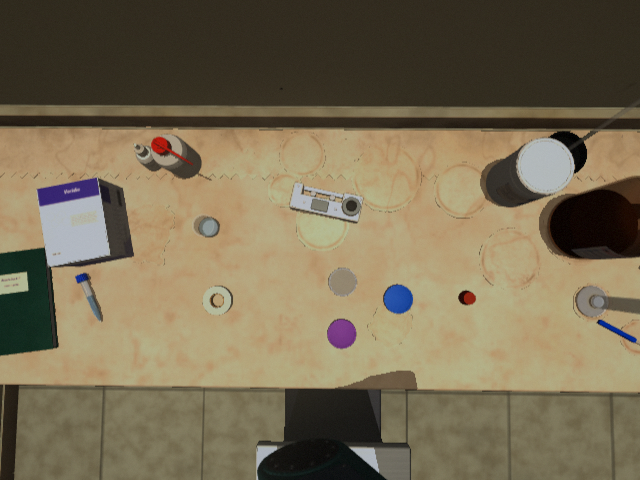

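```bash
cat > h.py <<'E'
import numpy as np, cv2
from scipy.spatial.transform import Rotation as R
from cell import manip, eyes
def cloud(d,c):
    v,u=np.mgrid[:480,:640]
    P=np.stack([(u-c["cx"])/c["fx"]*d,(v-c["cy"])/c["fy"]*d,d],-1)
    return P@R.from_rotvec(c["orientation"]).as_matrix().T+c["origin"]
def ray(u,v,z,c):
    r=R.from_rotvec(c["orientation"]).as_matrix()@[(u-c["cx"])/c["fx"],(v-c["cy"])/c["fy"],1]
    return c["origin"]+r*(z-c["origin"][2])/r[2]
E
python3 - <<'E'
from h import *
S={}
for n,b in (("top",(270,170,430,360)),("scene",(220,210,450,350))):
    f=np.load(f"pics/{n}.npz");p,d=f["p"],f["d"];c=eyes.camera_info(n)
    x0,y0,x1,y1=b
    W=cloud(d,c); z=W[...,2]
    box=np.zeros((480,640),bool);box[y0:y1,x0:x1]=1
    m=box&(z>.035)&(z<.055)&(d>0)
    print(n,"table z",np.median(z[box&(abs(z)<.01)]),"n",m.sum())
    r=cv2.minAreaRect((W[m][:,:2]*1000).astype(np.float32));print(" reader rect",r,"\n",cv2.boxPoints(r).round(1).tolist())
    hsv=cv2.cvtColor(p,cv2.COLOR_RGB2HSV)
    m=box&(z>.008)&(z<.03)&(hsv[...,1]<70)&(d>0)
    k=cv2.connectedComponentsWithStats(m.astype(np.uint8))
    for i in range(1,k[0]):
        if k[2][i,4]>60:
            q=k[1]==i; print(" low blob",k[3][i].round(1),k[2][i].tolist(),W[q].mean(0).round(4),ray(*k[3][i],.015,c).round(4),np.ptp(W[q],axis=0).round(4))
    m=box&(hsv[...,2]<60)&(z>.04)&(d>0)
    k=cv2.connectedComponentsWithStats(m.astype(np.uint8))
    for i in range(1,k[0]):
        if k[2][i,4]>20:
            q=k[1]==i; print(" dark",k[3][i].round(1),k[2][i].tolist(),W[q].mean(0).round(4),W[q][:,2].max())
    a=(190,250,150,110) if 0 else None
    cr=cv2.resize(p[y0:y1,x0:x1],None,fx=3,fy=3,interpolation=cv2.INTER_CUBIC)
    cv2.imwrite(f"pics/{n}_crop.png",cr[:600,:800,::-1])
E
```

```text
top table z 0.00020682990007298008 n 1304
 reader rect ((650.9619140625, 17.53588104248047), (145.77296447753906, 54.35088348388672), 77.92289733886719) 
 [[609.0999755859375, -48.099998474121094], [662.2999877929688, -59.400001525878906], [692.7999877929688, 83.0999984741211], [639.5999755859375, 94.5]]
 low blob [322.6 192.9] [303, 186, 40, 15, 199] [0.6735 0.0247 0.0154] [0.6736 0.0247 0.015 ] [0.0302 0.0821 0.0163]
 low blob [342.4 281.9] [329, 268, 28, 29, 642] [ 0.4872 -0.0181  0.0154] [ 0.4872 -0.0181  0.015 ] [0.0582 0.0563 0.0096]
 dark [350.9 205.5] [346, 201, 11, 10, 85] [ 0.6401 -0.033   0.0631] 0.06891174859637494
scene table z -0.0006314593374276978 n 1370
 reader rect ((651.6156616210938, 20.693321228027344), (145.5175018310547, 55.667972564697266), 77.50896453857422) 
 [[608.7000122070312, -44.29999923706055], [663.0999755859375, -56.400001525878906], [694.5, 85.69999694824219], [640.2000122070312, 97.69999694824219]]
 low blob [278.4 268.1] [238, 244, 79, 46, 413] [0.6343 0.0368 0.0208] [0.638  0.0346 0.015 ] [0.0798 0.1427 0.0218]
 low blob [361. 292.] [345, 278, 33, 30, 762] [ 0.487  -0.0147  0.0143] [ 0.4867 -0.0141  0.015 ] [0.0605 0.0611 0.0102]
 dark [299.  230.5] [294, 226, 11, 10, 97] [ 0.6395 -0.0293  0.061 ] 0.06575637433870796
 dark [299.8 240.2] [291, 236, 18, 8, 48] [ 0.6308 -0.0204  0.0482] 0.0532772598477641
```

View pics/top_crop.png

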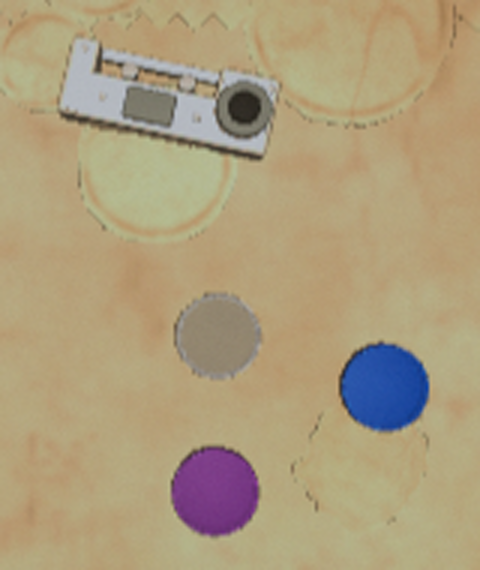

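View pics/scene_crop.png

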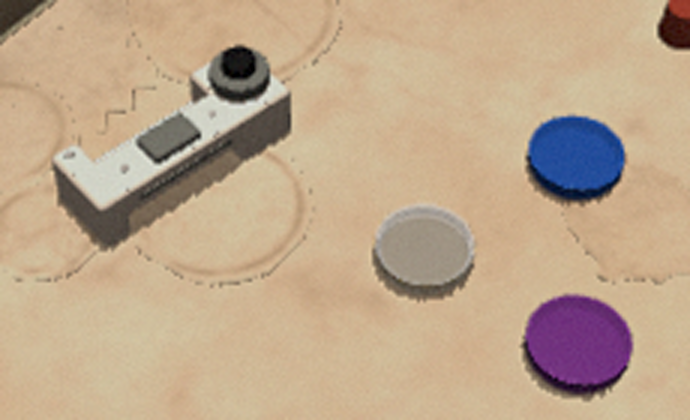

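The top view shows three round candidates: pale (342,282), blue (398,299) and purple (341,333). The pale, clear one is the dish, and the crop confirms it. The reader's open front faces the robot, with its key at (351,205). In the scene view the dish is at (361,292) and the key at (299,230). Both cameras agree on the sizes: reader 146×54 mm and dish about 60 mm.

```bash
cat >> h.py <<'E'
O=np.array([.639,.033]); YAW=np.deg2rad(-12.3)
E2=np.array([[np.cos(YAW),-np.sin(YAW)],[np.sin(YAW),np.cos(YAW)]])
def r2w(x,y): return O+E2@np.array([x,y])/1000
def w2r(p): return (E2.T@(np.array(p)[:2]-O)*1000).round(1)
def plan(x,y,z,yawdeg):
    """shift first (in present tool axes, units of 25 mm), then turn about tool z (units 5deg)"""
    s=manip.read_state(); M=R.from_rotvec(s["orientation"])
    T=R.from_euler("z",yawdeg,degrees=True)*R.from_euler("x",180,degrees=True)
    print("t",round(s["time"],2),"tcp",s["tool_pos"].round(4),"shift u",(M.inv().apply(np.array([x,y,z])-s["tool_pos"])/.025).round(2),
     "turn u",np.rad2deg((M.inv()*T).as_rotvec()/5).round(2),"F",s["force"].round(1),"w",s["gripper_width"])
E
python3 - <<'E'
from h import *
c=eyes.camera_info("top")
for q in((341,333),(398,299)):print(ray(*q,.015,c), w2r(ray(*q,.015,c)))
D=np.array([.487,-.0164]); print("dish",w2r(D)); g=r2w(-70,0); v=g-D; L=np.linalg.norm(v); u=v/L; a=np.rad2deg(np.arctan2(u[1],u[0]))
print("goal",g,"len",L,"ang",a); s=D-.055*u; print("start",s); plan(*s,.10,a)
E
```

```text
[ 0.38210527 -0.01598853  0.015     ] [-240.6 -102.6]
[ 0.45302883 -0.13342617  0.015     ] [-146.2 -202.2]
dish [-138.   -80.6]
goal [0.57060681 0.04791213] len 0.10548055900257326 ang 37.56824605750555
start [ 0.44340548 -0.04993383]
t 0.1 tcp [ 0.1811 -0.5714  0.2239] shift u [ 16.3  -16.7    4.99] turn u [-0.02 -0.01 -4.  ] F [ 0.1 -0.2 -0.2] w 0.08547022675456831
```

>>> carry_out(rows=[[0.96, -0.98, 0.1, 0, 0, 0], [0.96, -0.98, 0.1, 0, 0, 0], [0.96, -0.98, 0.1, 0, 0, 0], [0.96, -0.98, 0.1, 0, 0, 0], [0.96, -0.98, 0.1, 0, 0, 0], [0.96, -0.98, 0.3, 0, 0, 0], [0.96, -0.98, 0.3, 0, 0, 0], [0.96, -0.98, 0.3, 0, 0, 0], [0.96, -0.98, 0.3, 0, 0, 0], [0.96, -0.98, 0.3, 0, 0, 0], [0.96, -0.98, 0.3, 0, 0, 0], [0.96, -0.98, 0.3, 0, 0, 0], [0.96, -0.98, 0.4, 0, 0, 0], [0.96, -0.98, 0.4, 0, 0, 0], [0.96, -0.98, 0.4, 0, 0, 0], [0.96, -0.98, 0.4, 0, 0, 0], [0.96, -1, 0.4, 0, 0, 0]], claw=30)

```text
time: 2.22
tool_pos: [0.4445, -0.0501, 0.1093]
orientation: [-3.105, -0.48, 0.0]
force: [0.3, 0.3, 0.9]
gripper_width: 0.0298
grip_force: 0.0
```

>>> carry_out(rows=[[0, 0, 0, 0, 0, -1], [0, 0, 0, 0, 0, -1], [0, 0, 0, 0, 0, -1], [0, 0, 0, 0, 0, -1], [0, 0, 0, 0, 0, 0], [0, 0, 0, 0, 0, 0]])

```text
time: 2.98
tool_pos: [0.4441, -0.0512, 0.1096]
orientation: [-2.975, -1.009, 0.0]
force: [-0.1, -0.6, 0.1]
gripper_width: 0.0301
grip_force: 0.0
```

Run:
```python
from h import *
print(manip.tip_reach)
u=np.array([np.cos(.6557),np.sin(.6557)]); s=np.array([.487,-.0164])-.050*u
plan(*s,.034,37.57)
p,d=eyes.get_image("scene"); cv2.imwrite("pics/s2.png",p[:,:,::-1])
W=cloud(d,eyes.camera_info("scene")); t=manip.read_state()["tool_pos"]
m=(np.linalg.norm(W[...,:2]-t[:2],axis=-1)<.035)&(W[...,2]>.03)&(d>0); print("lowest finger z",np.percentile(W[m][:,2],[0,1,5]), "tcp z",t[2])
```

```text
0.025
t 2.98 tcp [ 0.4441 -0.0512  0.1096] shift u [ 0.21 -0.06  3.03] turn u [-0.    0.   -0.02] F [-0.1 -0.6  0.1] w 0.030083149896632015
lowest finger z [0.11585808 0.1218881  0.12843958] tcp z 0.10965142653767107
```

View pics/s2.png

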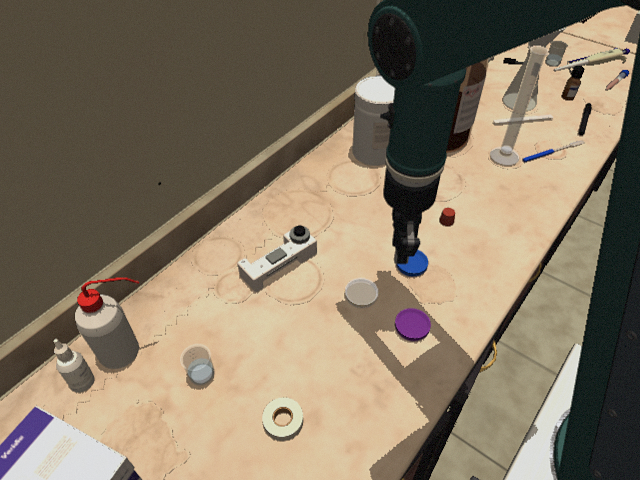

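Run:
```python
from h import *
p,d=eyes.get_image("scene");W=cloud(d,eyes.camera_info("scene"))
for r in range(236,270,3):
    print(r,[(c,*(W[r,c]*1000).round().astype(int)) for c in (398,402,406,410)])
```

```text
236 [(398, np.int64(438), np.int64(-25), np.int64(186)), (402, np.int64(432), np.int64(-27), np.int64(187)), (406, np.int64(418), np.int64(-10), np.int64(212)), (410, np.int64(410), np.int64(-6), np.int64(221))]
239 [(398, np.int64(437), np.int64(-25), np.int64(179)), (402, np.int64(417), np.int64(3), np.int64(217)), (406, np.int64(412), np.int64(1), np.int64(219)), (410, np.int64(408), np.int64(-4), np.int64(217))]
242 [(398, np.int64(435), np.int64(-23), np.int64(175)), (402, np.int64(415), np.int64(6), np.int64(214)), (406, np.int64(411), np.int64(2), np.int64(215)), (410, np.int64(405), np.int64(1), np.int64(217))]
245 [(398, np.int64(434), np.int64(-23), np.int64(169)), (402, np.int64(413), np.int64(9), np.int64(212)), (406, np.int64(408), np.int64(6), np.int64(213)), (410, np.int64(405), np.int64(1), np.int64(211))]
248 [(398, np.int64(426), np.int64(-8), np.int64(182)), (402, np.int64(414), np.int64(6), np.int64(203)), (406, np.int64(410), np.int64(1), np.int64(201)), (410, np.int64(405), np.int64(-1), np.int64(203))]
251 [(398, np.int64(425), np.int64(-6), np.int64(177)), (40
[... 724 characters left out ...]
t64(135)), (410, np.int64(457), np.int64(-130), np.int64(15))]
263 [(398, np.int64(431), np.int64(-26), np.int64(126)), (402, np.int64(426), np.int64(-29), np.int64(127)), (406, np.int64(423), np.int64(-38), np.int64(120)), (410, np.int64(453), np.int64(-124), np.int64(15))]
266 [(398, np.int64(467), np.int64(-105), np.int64(14)), (402, np.int64(461), np.int64(-108), np.int64(16)), (406, np.int64(455), np.int64(-113), np.int64(16)), (410, np.int64(449), np.int64(-117), np.int64(16))]
269 [(398, np.int64(465), np.int64(-103), np.int64(8)), (402, np.int64(458), np.int64(-104), np.int64(14)), (406, np.int64(452), np.int64(-108), np.int64(14)), (410, np.int64(446), np.int64(-113), np.int64(14))]
```

Run:
```python
from h import *
s=manip.read_state();M=R.from_rotvec(s["orientation"]);c=eyes.camera_info("scene");C=R.from_rotvec(c["orientation"])
for q in([0,0,0],[0,-.018,.025],[0,.018,.025],[0,-.018,0]):
    P=s["tool_pos"]+M.apply(q); a=C.inv().apply(P-c["origin"]); print(q,P.round(3),a[0]/a[2]*c["fx"]+c["cx"],a[1]/a[2]*c["fy"]+c["cy"])
p,_=eyes.get_image("wrist"); 
p2,_=eyes.get_image("scene"); 
k=cv2.resize(p2[190:300,340:460],None,fx=4,fy=4,interpolation=cv2.INTER_NEAREST)
o=np.zeros((480,800,3),np.uint8);o[:440,:480]=k;o[:240,480:]=cv2.resize(p,(320,240));cv2.imwrite("pics/s3.png",o[:,:,::-1])
```

```text
[0, 0, 0] [ 0.444 -0.051  0.11 ] 398.4195576225676 256.063998219883
[0, -0.018, 0.025] [ 0.433 -0.037  0.085] 397.76409176282743 274.17859643720124
[0, 0.018, 0.025] [ 0.455 -0.065  0.085] 395.8888462521382 257.4732309745317
[0, -0.018, 0] [ 0.433 -0.037  0.11 ] 399.4143733128918 264.585298331413
```

View pics/s3.png

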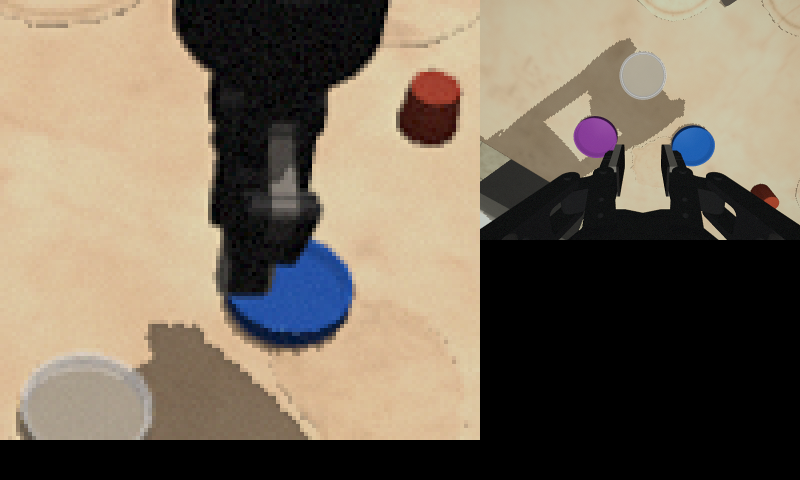

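>>> carry_out(rows=[[0.1, 0, 0.8, 0, 0, 0], [0.1, 0, 0.8, 0, 0, 0], [0, -0.06, 0.8, 0, 0, 0], [0, 0, 0.4, 0, 0, 0], [0, 0, 0, 0, 0, 0], [0, 0, 0, 0, 0, 0]])

```text
time: 3.92
tool_pos: [0.4477, -0.0471, 0.0402]
orientation: [2.974, 1.012, 0.001]
force: [-0.9, -0.1, -0.3]
gripper_width: 0.0303
grip_force: 0.0
```

Run:
```python
from h import *
s=manip.read_state();print(s["tool_pos"],s["force"])
p2,d=eyes.get_image("scene"); c=eyes.camera_info("scene");W=cloud(d,c)
C=R.from_rotvec(c["orientation"]);M=R.from_rotvec(s["orientation"])
x0,y0=310,230
k=cv2.resize(p2[y0:y0+110,x0:x0+150],None,fx=5,fy=5,interpolation=cv2.INTER_NEAREST)
for q in([.011,-.015,.025],[.011,-.029,.025],[.011,-.015,.012],[.011,-.029,.012]):
    a=C.inv().apply(s["tool_pos"]+M.apply(q)-c["origin"]); cv2.circle(k,(int((a[0]/a[2]*c["fx"]+c["cx"]-x0)*5),int((a[1]/a[2]*c["fy"]+c["cy"]-y0)*5)),4,(0,255,0) if q[2]>.02 else (255,0,0),-1)
cv2.imwrite("pics/s4.png",k[:,:,::-1])
L=M.inv().apply(W.reshape(-1,3)-s["tool_pos"]); z=W.reshape(-1,3)[:,2]
m=(abs(L[:,0])<.016)&(abs(L[:,1])<.034)&(z>.004); print(m.sum(),np.percentile(L[m][:,2],[90,97,99,100]), z[m].min())
```

```text
[ 0.44771195 -0.04712602  0.04018382] [-0.92782093 -0.1325093  -0.31387846]
558 [-0.02161307 -0.01379598 -0.00972347 -0.00529868] 0.0454737639919045
```

View pics/s4.png

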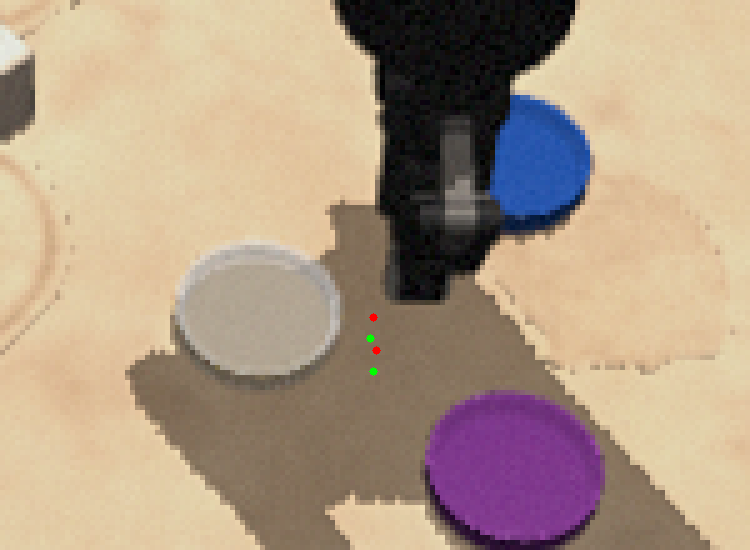

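>>> carry_out(rows=[[0, 0, 0.2, 0, 0, 0], [0, 0, 0.2, 0, 0, 0], [0, 0, 0, 0, 0, 0]])

```text
time: 4.35
tool_pos: [0.4469, -0.0469, 0.0293]
orientation: [-2.974, -1.012, 0.001]
force: [0.6, -0.1, -0.7]
gripper_width: 0.0299
grip_force: 0.0
```

```bash
cat >> h.py <<'E'
def tips():
    s=manip.read_state();M=R.from_rotvec(s["orientation"])
    p,d=eyes.get_image("scene"); W=cloud(d,eyes.camera_info("scene")).reshape(-1,3)
    L=M.inv().apply(W-s["tool_pos"])*1000
    m=(abs(L[:,0])<25)&(abs(L[:,1])<40)&(W[:,2]>.006)&(L[:,2]>-30)&(p.reshape(-1,3).max(1)<60)
    q=L[m]; q=q[np.argsort(-q[:,2])]; print("F",s["force"].round(1),"tcp",s["tool_pos"].round(4),"\n",q[:60:6].round(1).tolist())
    return p,d
E
python3 -c "
from h import *
tips()"
```

```text
F [ 0.6 -0.1 -0.7] tcp [ 0.4469 -0.0469  0.0293] 
 [[6.5, 13.5, -9.4], [10.6, 13.0, -15.7], [2.0, -27.8, -18.6], [2.1, -26.8, -20.0], [5.7, -27.9, -21.5], [4.5, -30.1, -24.6], [6.3, -29.4, -26.4], [-7.1, -28.4, -27.8]]
```

Run:
```python
from h import *
s=manip.read_state();M=R.from_rotvec(s["orientation"])
p,d=eyes.get_image("scene");c=eyes.camera_info("scene");W=cloud(d,c)
a=R.from_rotvec(c["orientation"]).inv().apply(s["tool_pos"]-c["origin"]);print(a[0]/a[2]*c["fx"]+c["cx"],a[1]/a[2]*c["fy"]+c["cy"])
L=M.inv().apply((W-s["tool_pos"]).reshape(-1,3)).reshape(480,640,3)*1000
for r in range(276,312,2): print(r,[(q,*L[r,q].round().astype(int).tolist(),int(p[r,q].max())) for q in (386,390,394,398)])
```

```text
390.7783027038784 286.32410690845416
276 [(386, 8, 14, -11, 30), (390, 10, -28, -65, 15), (394, 10, -61, -107, 42), (398, 4, -61, -107, 85)]
278 [(386, 3, 42, 30, 137), (390, 9, -28, -60, 25), (394, 11, -64, -107, 46), (398, 4, -63, -105, 74)]
280 [(386, 3, 36, 28, 134), (390, 12, -43, -73, 16), (394, 10, -66, -104, 28), (398, 4, -65, -102, 42)]
282 [(386, 3, 32, 29, 135), (390, 12, -45, -72, 13), (394, 10, -65, -97, 21), (398, 3, -65, -97, 30)]
284 [(386, 4, 28, 30, 136), (390, 12, -49, -71, 14), (394, 8, -61, -87, 11), (398, 1, -58, -83, 36)]
286 [(386, 113, -544, -725, 108), (390, 12, -50, -68, 14), (394, 7, -55, -74, 11), (398, 0, -55, -75, 22)]
288 [(386, 4, 20, 32, 110), (390, 11, -49, -61, 15), (394, 4, -47, -58, 20), (398, -2, -48, -60, 20)]
290 [(386, 11, -18, -14, 107), (390, 6, -29, -29, 16), (394, 0, -29, -28, 19), (398, -7, -30, -30, 32)]
292 [(386, 5, 10, 30, 101), (390, 6, -30, -24, 15), (394, -1, -28, -21, 26), (398, -9, -21, -12, 50)]
294 [(386, 5, 5, 30, 132), (390, 5, -29, -17, 73), (394, -2, -27, -14, 77), (398, -16, 6, 31, 109)]
296 [(386, 5, 2, 32, 130), (390, -1, 0, 29, 132), (394, -9, 2, 31, 135), (398, -16, 2, 31, 136)]
298 [(386, 6, -4, 29, 132), (390, -1, -4, 29, 131), (394, -8, -3, 30, 135), (398, -16, -3, 30, 134)]
300 [(386, 6, -8, 30, 130), (390, -1, -8, 30, 134), (394, -8, -9, 29, 135), (398, -15, -9, 29, 133)]
302 [(386, 7, -13, 30, 134), (390, 0, -13, 29, 131), (394, -8, -12, 30, 136), (398, -15, -13, 29, 134)]
304 [(386, 7, -16, 31, 133), (390, -1, -15, 33, 132), (394, -7, -16, 30, 133), (398, -14, -17, 29, 135)]
306 [(386, 7, -21, 30, 132), (390, 0, -22, 29, 134), (394, -7, -21, 30, 137), (398, -14, -22, 28, 138)]
308 [(386, 7, -24, 32, 136), (390, 0, -24, 32, 136), (394, -7, -25, 30, 133), (398, -13, -27, 27, 139)]
310 [(386, 8, -28, 32, 134), (390, 1, -31, 28, 132), (394, -6, -29, 31, 135), (398, -14, -28, 32, 136)]
```

Run:
```python
from h import *
s=manip.read_state();M=R.from_rotvec(s["orientation"])
c=eyes.camera_info("wrist");p,d=eyes.get_image("wrist");W=cloud(d,c)
L=M.inv().apply((W-s["tool_pos"]).reshape(-1,3)).reshape(480,640,3)*1000
print(M.inv().apply(c["origin"]-s["tool_pos"])*1000)
for r in range(280,400,8): print(r,[(q,*L[r,q].round().astype(int).tolist(),int(p[r,q].max())) for q in (260,270,280,364,376,388)])
cv2.imwrite("pics/w5.png",p[:,:,::-1])
```

```text
[  73.32316963   -0.46945119 -149.76523844]
280 [(260, -1, -33, 28, 144), (270, -2, -29, 29, 146), (280, -2, -24, 30, 144), (364, -2, 19, 30, 141), (376, -1, 25, 29, 141), (388, -2, 31, 31, 143)]
288 [(260, -6, -34, 30, 147), (270, -6, -29, 30, 147), (280, -6, -24, 30, 134), (364, -6, 19, 30, 123), (376, -6, 25, 30, 131), (388, -7, 32, 31, 142)]
296 [(260, -10, -34, 29, 146), (270, 12, -21, -18, 74), (280, 11, -18, -18, 72), (364, 10, 14, -14, 16), (376, 12, 18, -19, 76), (388, -10, 31, 28, 141)]
304 [(260, 8, -25, -17, 23), (270, 12, -20, -26, 74), (280, 12, -17, -26, 14), (364, 7, 15, -15, 21), (376, 12, 18, -25, 73), (388, 8, 23, -17, 20)]
312 [(260, 8, -24, -24, 25), (270, 12, -20, -32, 74), (280, 12, -16, -32, 20), (364, 4, 14, -16, 18), (376, 11, 17, -31, 75), (388, 12, 21, -32, 60)]
320 [(260, 8, -23, -30, 41), (270, 12, -19, -38, 74), (280, 12, -15, -38, 12), (364, 1, 14, -17, 13), (376, 12, 16, -37, 51), (388, 12, 20, -37, 73)]
328 [(260, 12, -21, -42, 71), (270, 11, -18, -41, 73), (280, 9, -16, -37, 9), (364, -3, 15, -17, 11), (376, 12, 15, -43, 16), (388, 12, 19, -43, 75)]
[... 512 characters left out ...]
, -15, -42, 19), (364, -48, 20, 28, 210), (376, 2, 16, -45, 36), (388, 12, 16, -60, 20)]
368 [(260, 13, -18, -64, 17), (270, 4, -17, -52, 22), (280, -3, -15, -42, 16), (364, -52, 20, 27, 209), (376, -1, 16, -44, 37), (388, 13, 16, -64, 22)]
376 [(260, 18, -16, -74, 24), (270, 1, -17, -52, 17), (280, -6, -15, -42, 20), (364, -59, 21, 30, 210), (376, -4, 16, -45, 40), (388, 19, 14, -75, 20)]
384 [(260, 18, -15, -77, 27), (270, -1, -17, -53, 26), (280, -8, -16, -43, 27), (364, -63, 21, 28, 211), (376, -8, 16, -44, 42), (388, 18, 14, -77, 18)]
392 [(260, 18, -15, -80, 19), (270, 14, -13, -75, 22), (280, -69, -26, 30, 181), (364, -68, 21, 28, 211), (376, -10, 16, -45, 32), (388, 18, 13, -80, 26)]
```

View pics/w5.png

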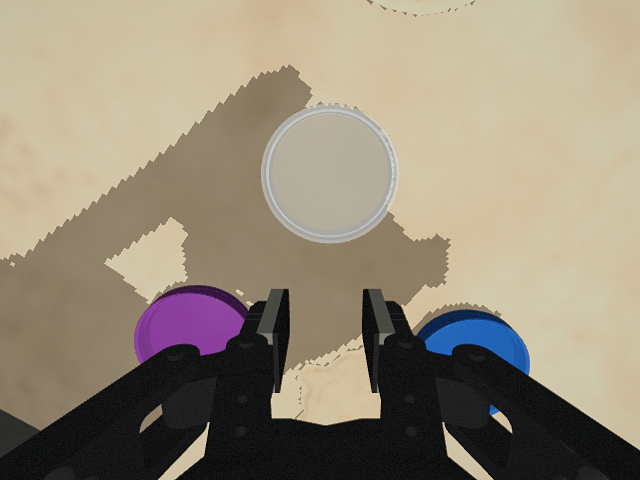

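>>> carry_out(rows=[[0, 0, 0.1, 0, 0, 0], [0, 0, 0.1, 0, 0, 0], [0, 0, 0.1, 0, 0, 0], [0, 0, 0, 0, 0, 0]])

```text
time: 5.0
tool_pos: [0.447, -0.0469, 0.022]
orientation: [-2.974, -1.012, 0.001]
force: [0.4, -0.0, -0.0]
gripper_width: 0.0303
grip_force: 0.0
```

>>> carry_out(rows=[[0, 0, 0.1, 0, 0, 0], [0, 0, 0.1, 0, 0, 0], [0, 0, 0, 0, 0, 0]])

```text
time: 5.38
tool_pos: [0.4471, -0.0469, 0.017]
orientation: [-2.974, -1.012, 0.0]
force: [0.2, -0.3, 0.3]
gripper_width: 0.0304
grip_force: 0.0
```

>>> carry_out(rows=[[0, 0, 0.1, 0, 0, 0], [0, 0, 0.1, 0, 0, 0], [0, 0, 0, 0, 0, 0]])

```text
time: 5.75
tool_pos: [0.4471, -0.0469, 0.012]
orientation: [-2.974, -1.012, 0.001]
force: [-0.6, 0.3, -1.0]
gripper_width: 0.03
grip_force: 0.0
```

>>> carry_out(rows=[[0, 0, 0.1, 0, 0, 0], [0, 0, 0.1, 0, 0, 0], [0, 0, 0.1, 0, 0, 0], [0, 0, 0, 0, 0, 0]])

```text
time: 6.25
tool_pos: [0.4471, -0.0469, 0.0045]
orientation: [-2.974, -1.012, 0.001]
force: [-0.1, -0.1, -0.3]
gripper_width: 0.0298
grip_force: 0.0
```

>>> carry_out(rows=[[0, 0, 0.1, 0, 0, 0], [0, 0, 0.1, 0, 0, 0], [0, 0, 0.1, 0, 0, 0], [0, 0, 0, 0, 0, 0]])

```text
time: 6.75
tool_pos: [0.4471, -0.0469, -0.003]
orientation: [-2.974, -1.012, 0.001]
force: [0.2, 0.2, -0.7]
gripper_width: 0.0299
grip_force: 0.0
```

```bash
cat >> h.py <<'E'
def wtips():
    s=manip.read_state();M=R.from_rotvec(s["orientation"])
    c=eyes.camera_info("wrist");p,d=eyes.get_image("wrist");W=cloud(d,c)
    L=M.inv().apply((W-s["tool_pos"]).reshape(-1,3)).reshape(480,640,3)*1000
    box=(abs(L[...,0])<13)&(abs(L[...,1])<32)&(p.max(2)<95)&(d>0)&(W[...,2]>.003)
    print("t",s["time"],"tcp",s["tool_pos"].round(4),"F",s["force"].round(1),"tip L z pct",np.percentile(L[box][:,2],[90,95,99]).round(1),"tip world z",np.percentile(W[box][:,2],[.5,2,5]).round(4))
    return p,d,W,L
def dish(name="top"):
    """centre of the pale disc from depth band 10..18 mm, near its last place"""
    p,d=eyes.get_image(name);c=eyes.camera_info(name);W=cloud(d,c)
    h=cv2.cvtColor(p,cv2.COLOR_RGB2HSV)
    m=((h[...,1]<75)&(h[...,2]>70)&(W[...,2]>.009)&(W[...,2]<.019)&(W[...,0]>.42)&(W[...,0]<.62)&(abs(W[...,1])<.09)).astype(np.uint8)
    k=max(cv2.findContours(m,cv2.RETR_EXTERNAL,cv2.CHAIN_APPROX_NONE)[0],key=cv2.contourArea)
    (u,v),r=cv2.minEnclosingCircle(k); P=ray(u,v,.015,c); print(name,"dish",(round(u),round(v)),"r px",round(r,1),"world",P.round(4),"reader",w2r(P)); return P
E
python3 -c "
from h import *
wtips();dish();dish('scene')"
```

```text
t 6.75 tcp [ 0.4471 -0.0469 -0.003 ] F [ 0.2  0.2 -0.7] tip L z pct [-25.3 -19.1 -12.6] tip world z [0.0077 0.0115 0.0161]
top dish (342, 282) r px 14.1 world [ 0.4881 -0.018   0.015 ] reader [-136.6  -82. ]
scene dish (361, 292) r px 16.7 world [ 0.4867 -0.0136  0.015 ] reader [-138.9  -78. ]
```

>>> carry_out(rows=[[0, 0, 0.1, 0, 0, 0], [0.2, 0, 0, 0, 0, 0], [0.2, 0, 0, 0, 0, 0], [0.2, 0, 0, 0, 0, 0], [0.2, 0, 0, 0, 0, 0], [0.2, 0, 0, 0, 0, 0], [0.2, 0, 0, 0, 0, 0], [0.2, 0, 0, 0, 0, 0], [0.2, 0, 0, 0, 0, 0], [0, 0, 0, 0, 0, 0]])

```text
time: 8.15
tool_pos: [0.4795, -0.0224, -0.0053]
orientation: [2.974, 1.012, 0.001]
force: [0.4, -0.4, -0.7]
gripper_width: 0.03
grip_force: 0.0
```

```bash
python3 -c "
from h import *
wtips();dish('scene');plan(.5405,.0247,-.0055,37.57)"
```

```text
t 8.15 tcp [ 0.4795 -0.0224 -0.0053] F [ 0.4 -0.4 -0.7] tip L z pct [-26.8 -20.8 -14.2] tip world z [0.0066 0.0112 0.0156]
scene dish (347, 295) r px 18.1 world [0.5027 0.0069 0.015 ] reader [-127.6  -54.5]
t 8.25 tcp [ 0.4789 -0.0225 -0.0053] shift u [3.1  0.01 0.01] turn u [-0. -0.  0.] F [-0.2 -0.8  0.5] w 0.030008619494204844
```

>>> carry_out(rows=[[0.2, 0, 0, 0, 0, 0], [0.25, 0, 0, 0, 0, 0], [0.25, 0, 0, 0, 0, 0], [0.25, 0, 0, 0, 0, 0], [0.25, 0, 0, 0, 0, 0], [0.25, 0, 0, 0, 0, 0], [0.25, 0, 0, 0, 0, 0], [0.25, 0, 0, 0, 0, 0], [0.25, 0, 0, 0, 0, 0], [0.25, 0, 0, 0, 0, 0], [0.25, 0, 0, 0, 0, 0], [0.2, 0, 0, 0, 0, 0], [0.2, 0, 0, 0, 0, 0], [0, 0, 0, 0, 0, 0]])

```text
time: 10.0
tool_pos: [0.5409, 0.0249, -0.0052]
orientation: [2.974, 1.012, 0.001]
force: [-0.1, 0.4, 0.7]
gripper_width: 0.03
grip_force: 0.0
```

>>> carry_out(rows=[[-0.5, 0, 0, 0, 0, 0], [-0.8, 0, 0, 0, 0, 0], [0, 0, -1, 0, 0, 0.9], [0, 0, -1, 0, 0, 1], [0, 0, 0, 0, 0, 1], [0, 0, 0, 0, 0, 1], [0, 0, 0, 0, 0, 1], [0, 0, 0, 0, 0, 1], [0, 0, 0, 0, 0, 1], [0, 0, 0, 0, 0, 1], [0, 0, 0, 0, 0, 1], [0, 0, 0, 0, 0, 1], [0, 0, 0, 0, 0, 0]])

```text
time: 11.62
tool_pos: [0.513, 0.0042, 0.0446]
orientation: [-3.125, 0.326, 0.002]
force: [-0.3, -0.3, 0.8]
gripper_width: 0.03
grip_force: 0.0
```

```bash
python3 -c "
from h import *
dish();P=dish('scene')
c=eyes.camera_info('wrist');p,d=eyes.get_image('wrist');np.savez('pics/w6.npz',p=p,d=d)
cv2.imwrite('pics/w6.png',p[:,:,::-1])
W=cloud(d,c);h=cv2.cvtColor(p,cv2.COLOR_RGB2HSV)
m=((W[...,2]>.009)&(W[...,2]<.019)&(d>0)).astype(np.uint8)
for k in cv2.findContours(m,cv2.RETR_EXTERNAL,cv2.CHAIN_APPROX_NONE)[0]:
    if cv2.contourArea(k)>1500:
        (u,v),r=cv2.minEnclosingCircle(k);P=ray(u,v,.013,c);print('wrist',u,v,r,P.round(4),w2r(P),r*.0)
plan(*r2w(-70-50,0),.045,-12.3)"
```

```text
top dish (314, 229) r px 1.5 world [0.5971 0.0431 0.015 ] reader [-43.1   1. ]
scene dish (302, 292) r px 16.9 world [0.5678 0.0502 0.015 ] reader [-73.2   1.7]
wrist 594.0421142578125 318.0 58.866146087646484 [ 0.46   -0.1287  0.013 ] [-140.4 -196.1] 0.0
wrist 210.81016540527344 179.81016540527344 66.3354721069336 [0.572  0.0489 0.013 ] [-68.8   1.2] 0.0
t 11.78 tcp [0.5139 0.0045 0.0447] shift u [-0.14 -2.18 -0.01] turn u [-0.    0.01  0.09] F [ 0.8 -1.4 -0.5] w 0.029917261215505798
```

>>> carry_out(rows=[[0, -0.9, 0, 0, 0, 0.1], [0, -0.9, 0, 0, 0, 0], [-0.1, -0.4, 0.4, 0, 0, 0], [0, 0, 0.5, 0, 0, 0], [0, 0, 0.5, 0, 0, 0], [0, 0, 0.4, 0, 0, 0], [0, 0, 0.2, 0, 0, 0], [0, 0, 0, 0, 0, 0]])

```text
time: 12.78
tool_pos: [0.5236, 0.0589, -0.0057]
orientation: [-3.123, 0.34, 0.001]
force: [0.3, -0.1, 0.4]
gripper_width: 0.0301
grip_force: 0.0
```

```bash
python3 -c "
from h import *
p,d,W,L=wtips()
a=L.reshape(-1,3)
for y0 in (30,40,50,60,70):
  m=(abs(a[:,1])>y0)&(abs(a[:,1])<y0+10)&(W.reshape(-1,3)[:,2]>.025)&(a[:,0]<60)&(a[:,2]>-140)
  q=a[m]; print(y0,m.sum(), np.percentile(q[:,2],[99,95]) if m.sum() else '', q[:,0].max() if m.sum() else '')
dish('scene');plan(*r2w(-38,0),-.0055,-12.3);print(w2r(manip.read_state()['tool_pos']))"
```

```text
t 12.775 tcp [ 0.5236  0.0589 -0.0057] F [ 0.3 -0.1  0.4] tip L z pct [-26.5 -19.7 -13.2] tip world z [0.0057 0.0094 0.014 ]
30 7772 [-50.45530524 -53.95435887] 14.502907237397103
40 18719 [-57.23325496 -61.74096656] 14.795954349382937
50 7473 [-66.38140177 -72.51635302] 14.337939003917038
60 341 [-85.24529965 -86.73667116] 13.116699950864534
70 0  
scene dish (292, 286) r px 7.6 world [0.591  0.0515 0.015 ] reader [-50.8   7.9]
t 12.88 tcp [ 0.524   0.059  -0.0051] shift u [3.2  0.03 0.02] turn u [-0.   -0.   -0.03] F [0.  0.5 0.3] w 0.030209645957064823
[-117.9    1. ]
```

>>> carry_out(rows=[[0.2, 0, 0, 0, 0, 0], [0.2, 0, 0, 0, 0, 0], [0.2, 0, 0, 0, 0, 0], [0.2, 0, 0, 0, 0, 0], [0.2, 0, 0, 0, 0, 0], [0.2, 0, 0, 0, 0, 0], [0.2, 0, 0, 0, 0, 0], [0.2, 0, 0, 0, 0, 0], [0.2, 0, 0, 0, 0, 0], [0.2, 0, 0, 0, 0, 0], [0.2, 0, 0, 0, 0, 0], [0.2, 0, 0, 0, 0, 0], [0.2, 0, 0, 0, 0, 0], [0.15, 0, 0, 0, 0, 0], [0.1, 0, 0, 0, 0, 0], [0, 0, 0, 0, 0, 0]])

```text
time: 14.88
tool_pos: [0.5937, 0.0438, -0.0053]
orientation: [-3.123, 0.34, -0.0]
force: [-0.2, -0.1, 0.4]
gripper_width: 0.0301
grip_force: 0.0
```

>>> carry_out(rows=[[0.1, 0, 0, 0, 0, 0], [0.05, 0, 0, 0, 0, 0], [0, 0, 0, 0, 0, 0]])

```text
time: 15.25
tool_pos: [0.5972, 0.043, -0.0053]
orientation: [-3.123, 0.34, -0.0]
force: [-0.3, -0.3, -0.5]
gripper_width: 0.0299
grip_force: 0.0
```

>>> carry_out(rows=[[0.05, 0, 0, 0, 0, 0], [0.05, 0, 0, 0, 0, 0], [0, 0, 0, 0, 0, 0]])

```text
time: 15.62
tool_pos: [0.5997, 0.0425, -0.0052]
orientation: [-3.123, 0.34, -0.0]
force: [1.1, -0.1, -0.9]
gripper_width: 0.0298
grip_force: 0.0
```

>>> carry_out(rows=[[0.05, 0, 0, 0, 0, 0], [0, 0, 0, 0, 0, 0]])

```text
time: 15.88
tool_pos: [0.6008, 0.0422, -0.0053]
orientation: [-3.123, 0.34, -0.0]
force: [-0.1, 0.6, -0.4]
gripper_width: 0.03
grip_force: 0.0
```

>>> carry_out(rows=[[0.05, 0, 0, 0, 0, 0], [0, 0, 0, 0, 0, 0]])

```text
time: 16.12
tool_pos: [0.6021, 0.042, -0.0053]
orientation: [-3.123, 0.34, -0.0]
force: [-0.6, 0.1, 0.1]
gripper_width: 0.0298
grip_force: 0.0
```

```bash
python3 -c "
from h import *
p,d,W,L=wtips()
cv2.imwrite('pics/w7.png',p[:,:,::-1])
print(manip.read_state()['force'],w2r(manip.read_state()['tool_pos']))
c=eyes.camera_info('wrist')
q=L[(L[...,2]>-30)&(W[...,2]>.009)&(W[...,2]<.018)&(abs(L[...,1])<14)&(L[...,0]>5)&(L[...,0]<60)]
print('dish pts x range in tool, center strip',len(q),np.percentile(q[abs(q[:,1])<3][:,0],[1,99]) if len(q) else '')"
```

```text
t 16.125 tcp [ 0.6021  0.042  -0.0053] F [-0.6  0.1  0.1] tip L z pct [-28.1 -21.8 -14.8] tip world z [0.0068 0.0118 0.0166]
[-0.12832914 -0.04769984  0.87158315] [-38.    0.9]
dish pts x range in tool, center strip 2045 [ 7.17355092 59.79663538]
```

View pics/w7.png

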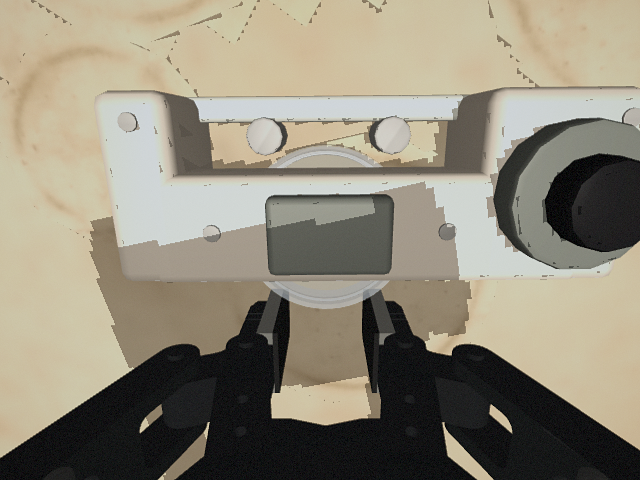

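The wrist view shows the dish under the beam. Its rear arc is at about (328,147), almost at the pins at (267,138) and (391,135). I'll push on in small steps until I feel resistance.

>>> carry_out(rows=[[0.05, 0, 0, 0, 0, 0], [0, 0, 0, 0, 0, 0]])

```text
time: 16.42
tool_pos: [0.6033, 0.0417, -0.0053]
orientation: [-3.123, 0.34, -0.0]
force: [-1.2, -1.2, 0.0]
gripper_width: 0.03
grip_force: 0.0
```

>>> carry_out(rows=[[0.04, 0, 0, 0, 0, 0], [0, 0, 0, 0, 0, 0]])

```text
time: 16.68
tool_pos: [0.6042, 0.0415, -0.0053]
orientation: [-3.123, 0.34, -0.0]
force: [0.5, -0.0, -0.2]
gripper_width: 0.03
grip_force: 0.0
```

>>> carry_out(rows=[[0.04, 0, 0, 0, 0, 0], [0, 0, 0, 0, 0, 0]])

```text
time: 16.92
tool_pos: [0.6051, 0.0413, -0.0053]
orientation: [-3.123, 0.34, 0.0]
force: [-0.5, 0.6, 0.2]
gripper_width: 0.0301
grip_force: 0.1
```

>>> carry_out(rows=[[0.04, 0, 0, 0, 0, 0], [0, 0, 0, 0, 0, 0]])

```text
time: 17.18
tool_pos: [0.6054, 0.0411, -0.0054]
orientation: [-3.123, 0.34, 0.002]
force: [-1.0, 0.2, 1.4]
gripper_width: 0.0305
grip_force: 1.0
```

Run:
```python
from h import *
from scipy.optimize import least_squares
c=eyes.camera_info('wrist');p,d=eyes.get_image('wrist');W=cloud(d,c)
s=manip.read_state();M=R.from_rotvec(s["orientation"])
cv2.imwrite('pics/w8.png',cv2.resize(p[90:330,200:460],None,fx=2.5,fy=2.5,interpolation=cv2.INTER_CUBIC)[:,:,::-1])
L=M.inv().apply((W-s["tool_pos"]).reshape(-1,3)).reshape(480,640,3)*1000
z=W[...,2]
m=(z>.0155)&(z<.021)&(L[...,0]>50)&(abs(L[...,1])<32)
k=cv2.connectedComponentsWithStats(m.astype(np.uint8))
for i in range(1,k[0]):
    if k[2][i,4]>150: print('pin?',k[3][i],k[2][i].tolist(),L[k[1]==i].mean(0).round(1), w2r(W[k[1]==i].mean(0)))
m=(z>.0125)&(z<.0155)&(abs(L[...,1])<30)&(L[...,0]>12)
q=L[m];
for y in range(-28,29,4):
    t=q[abs(q[:,1]-y)<1][:,0]
    if len(t): print(y,len(t),np.percentile(t,[1,99]).round(1))
```

```text
pin? [391.02665441 145.69761029] [372, 126, 38, 39, 1088] [ 66.5  20.1 -23.9] [ 31.9 -19.5]
pin? [265.87080537 148.75838926] [246, 128, 41, 51, 1192] [ 65.5 -20.2 -23.7] [31.  20.9]
pin? [333.58885942 164.12732095] [316, 146, 43, 33, 377] [ 60.4   1.7 -21.4] [25.9 -1.1]
pin? [298.52232143 168.875     ] [283, 152, 34, 27, 224] [ 58.9 -10.  -21.5] [24.4 10.6]
-28 145 [70.7 78.2]
-24 135 [55.8 78.2]
-20 174 [13.4 78.5]
-16 251 [12.6 78.5]
-12 260 [12.4 78.5]
-8 280 [12.2 78.5]
-4 292 [12.3 78.5]
0 271 [12.1 78.5]
4 270 [12.3 78.5]
8 264 [12.6 78.5]
12 251 [12.4 78.5]
16 219 [12.2 78.5]
20 146 [56.  78.8]
24 132 [71.3 78.8]
28 151 [71.  78.8]
```

View pics/w8.png

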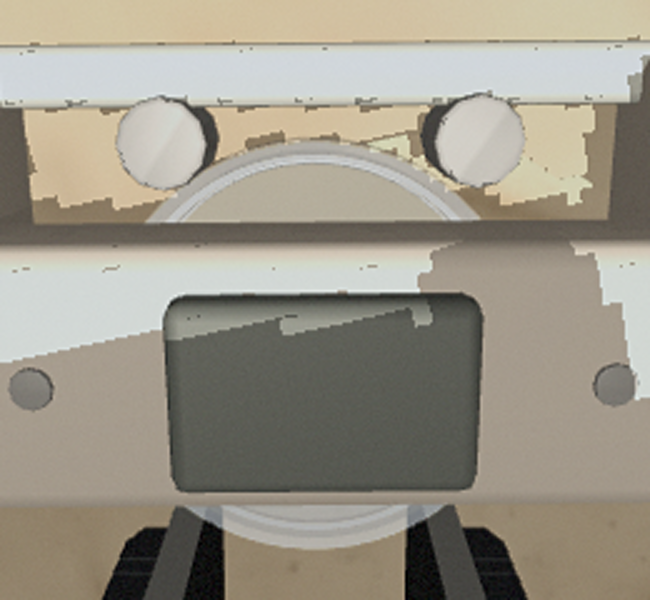

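>>> carry_out(rows=[[-0.3, 0, 0, 0, 0, 0], [-0.5, 0, -0.2, 0, 0, 0], [0, 0, 0, 0, 0, 0], [0, 0, 0, 0, 0, 0], [0, 0, 0, 0, 0, 0], [0, 0, 0, 0, 0, 0]], claw=0, newtons=30)

```text
time: 17.98
tool_pos: [0.5869, 0.0453, -0.0003]
orientation: [-3.123, 0.34, -0.0]
force: [-0.5, 0.5, 0.9]
gripper_width: 0.0001
grip_force: 0.0
```

```bash
cat > q.py <<'E'
from h import *
p,d,W,L=wtips(); s=manip.read_state(); print("tcp reader",w2r(s["tool_pos"]),s["gripper_width"])
b=(abs(L[...,1])<18)&(L[...,2]>-60)&(W[...,2]>.002)&(p.max(2)<95)&(L[...,0]<14)
print("finger x",np.percentile(L[b][:,0],[1,99]),"y",np.percentile(L[b][:,1],[1,99]),"tip",np.percentile(L[b][:,2],[95,99,99.8]))
h=cv2.cvtColor(p,cv2.COLOR_RGB2HSV)
c=eyes.camera_info("wrist");m=((W[...,2]>.0125)&(W[...,2]<.0172)&(abs(L[...,1])<26)&(L[...,0]>10)&(L[...,0]<45)&(p.max(2)>95))
for y in range(-20,21,4):
    t=L[m&(abs(L[...,1]-y)<1)][:,0]
    if len(t)>5: print(y,np.percentile(t,[2]).round(1),end=" ")
E
python3 q.py
```

```text
t 17.975 tcp [ 5.869e-01  4.530e-02 -3.000e-04] F [-0.5  0.5  0.9] tip L z pct [-35.9 -25.5 -15.2] tip world z [0.0133 0.0179 0.0252]
tcp reader [-53.6   0.9] -4.754945397316849e-05
finger x [-9.36517615 13.75863542] y [-16.82886359  17.01791207] tip [-16.87351996 -12.76594889 -10.71994417]
-20 [32.4] -16 [29.9] -12 [27.8] -8 [26.9] -4 [26.2] 0 [26.1] 4 [26.3] 8 [27.] 12 [28.8] 16 [30.9] 20 [34.2]
```

>>> carry_out(rows=[[0.2, 0, 0.12, 0, 0, 0], [0.15, 0, 0, 0, 0, 0], [0.1, 0, 0, 0, 0, 0], [0.06, 0, 0, 0, 0, 0], [0, 0, 0, 0, 0, 0]])

```text
time: 18.65
tool_pos: [0.5991, 0.0426, -0.0033]
orientation: [-3.123, 0.34, -0.0]
force: [0.0, 0.4, 0.5]
gripper_width: 0.0001
grip_force: 0.0
```

>>> carry_out(rows=[[0.04, 0, 0, 0, 0, 0], [0, 0, 0, 0, 0, 0]])

```text
time: 18.9
tool_pos: [0.6, 0.0424, -0.0032]
orientation: [-3.123, 0.34, -0.0]
force: [0.0, -0.8, 0.3]
gripper_width: 0.0001
grip_force: 0.0
```

>>> carry_out(rows=[[0.04, 0, 0, 0, 0, 0], [0, 0, 0, 0, 0, 0]])

```text
time: 19.15
tool_pos: [0.601, 0.0422, -0.0033]
orientation: [-3.123, 0.34, -0.0]
force: [-0.9, -0.3, -0.9]
gripper_width: 0.0004
grip_force: 0.0
```

>>> carry_out(rows=[[0.04, 0, 0, 0, 0, 0], [0, 0, 0, 0, 0, 0]])

```text
time: 19.4
tool_pos: [0.6013, 0.0421, -0.0034]
orientation: [-3.123, 0.34, 0.002]
force: [-2.2, 0.2, 1.1]
gripper_width: 0.0001
grip_force: 1.1
```

>>> carry_out(rows=[[0.04, 0, 0, 0, 0, 0], [0, 0, 0, 0, 0, 0]])

```text
time: 19.65
tool_pos: [0.6014, 0.042, -0.0034]
orientation: [-3.123, 0.34, 0.004]
force: [-4.9, 0.9, 4.4]
gripper_width: -0.0002
grip_force: 2.6
```

>>> carry_out(rows=[[0.04, 0, 0, 0, 0, 0], [0, 0, 0, 0, 0, 0], [0, 0, 0, 0, 0, 0]])

```text
time: 20.02
tool_pos: [0.6015, 0.0419, -0.0035]
orientation: [-3.123, 0.34, 0.007]
force: [-5.6, 2.2, 5.7]
gripper_width: 0.0001
grip_force: 3.4
```

>>> carry_out(rows=[[-0.1, 0, 0, 0, 0, 0], [-0.3, 0, 0, 0, 0, 0], [-0.4, 0, 0, 0, 0, 0], [0, 0, 0, 0, 0, 0]])

```text
time: 20.52
tool_pos: [0.5832, 0.0461, -0.0033]
orientation: [-3.123, 0.339, 0.001]
force: [0.3, -0.6, 0.3]
gripper_width: -0.0001
grip_force: 0.0
```

```bash
python3 q.py
python3 - <<'E'
from h import *
s=manip.read_state();M=R.from_rotvec(s["orientation"]);c=eyes.camera_info("wrist");p,d=eyes.get_image("wrist")
W=cloud(d,c);L=M.inv().apply((W-s["tool_pos"]).reshape(-1,3)).reshape(480,640,3)*1000
# front rim silhouette, rays onto lid-top plane z=.015
m=((W[...,2]>.011)&(W[...,2]<.0175)&(abs(L[...,1])<25)&(L[...,0]>10)&(L[...,0]<45)&(p.max(2)>95)).astype(np.uint8)
m=cv2.morphologyEx(m,cv2.MORPH_OPEN,np.ones((3,3)))
pts=[]
for u in range(640):
    v=np.flatnonzero(m[:,u])
    if len(v)>4:
        P=M.inv().apply(ray(u,v.max()+.5,.0145,c)-s["tool_pos"])*1000; pts.append(P[:2])
pts=np.array(pts); from scipy.optimize import least_squares
f=least_squares(lambda q:np.hypot(*(pts-q).T)-30,[56,0],loss="soft_l1",f_scale=.5); print(len(pts),"dish centre tool",f.x,"rms",np.sqrt((f.fun**2).mean()))
# pins: tops at 18 mm
g=((W[...,2]>.0165)&(W[...,2]<.0195)&(L[...,0]>70)&(L[...,0]<96)&(abs(L[...,1])>13)&(abs(L[...,1])<28)).astype(np.uint8)
for k in cv2.findContours(g,cv2.RETR_EXTERNAL,cv2.CHAIN_APPROX_NONE)[0]:
    if cv2.contourArea(k)>300:
        (u,v),r=cv2.minEnclosingCircle(k);P=M.inv().apply(ray(u,v,.018,c)-s["tool_pos"])*1000
        print("pin px",(u,v),r,"tool",P.round(1),"dist to dish",np.hypot(*(P[:2]-f.x)))
E
```

```text
t 20.525 tcp [ 0.5832  0.0461 -0.0033] F [ 0.3 -0.6  0.3] tip L z pct [-35.9 -25.6 -15.2] tip world z [0.0105 0.0148 0.0222]
tcp reader [-56.5   0.9] 0.00027221946403145197
finger x [-9.37335056 13.78681761] y [-16.843344    16.98341179] tip [-16.91259037 -12.86784934 -10.98680995]
-20 [36.1] -16 [33.6] -12 [31.8] -8 [30.6] -4 [30.] 0 [29.6] 4 [30.2] 8 [31.] 12 [32.4] 16 [34.5] 20 [37.6] 129 dish centre tool [58.36853315 -0.72154945] rms 0.10734334152005796
pin px (262.859375, 74.578125) 20.662057876586914 tool [ 88.  -20.5 -21.2] dist to dish 35.655384944057225
pin px (393.9141540527344, 73.55050659179688) 20.65618896484375 tool [ 88.3  20.4 -21.2] dist to dish 36.62838515446116
```

>>> carry_out(rows=[[0, -0.55, 0, 0, 0, 0], [0, -0.55, 0, 0, 0, 0], [0.3, 0, 0, 0, 0, 0], [0.3, 0, 0, 0, 0, 0], [0.1, 0, 0, 0, 0, 0], [0.05, 0, 0, 0, 0, 0], [0, 0, 0, 0, 0, 0]])

```text
time: 21.5
tool_pos: [0.6084, 0.0684, -0.0034]
orientation: [-3.123, 0.341, 0.001]
force: [-0.1, 0.2, -0.3]
gripper_width: 0.0003
grip_force: 0.0
```

>>> carry_out(rows=[[0.04, 0, 0, 0, 0, 0], [0, 0, 0, 0, 0, 0]])

```text
time: 21.75
tool_pos: [0.6095, 0.0684, -0.0033]
orientation: [-3.123, 0.34, 0.0]
force: [0.4, 0.4, 0.5]
gripper_width: 0.0001
grip_force: 0.0
```

>>> carry_out(rows=[[0.04, 0, 0, 0, 0, 0], [0, 0, 0, 0, 0, 0]])

```text
time: 22.0
tool_pos: [0.6106, 0.0683, -0.0033]
orientation: [-3.123, 0.34, -0.0]
force: [0.3, -0.2, -0.3]
gripper_width: 0.0005
grip_force: 0.0
```

>>> carry_out(rows=[[0.04, 0, 0, 0, 0, 0], [0, 0, 0, 0, 0, 0]])

```text
time: 22.25
tool_pos: [0.6117, 0.068, -0.0033]
orientation: [-3.123, 0.34, -0.0]
force: [0.7, 0.4, 0.0]
gripper_width: -0.0002
grip_force: 0.0
```

>>> carry_out(rows=[[0.04, 0, 0, 0, 0, 0], [0, 0, 0, 0, 0, 0]])

```text
time: 22.5
tool_pos: [0.6126, 0.0678, -0.0032]
orientation: [-3.123, 0.34, -0.0]
force: [-0.4, 0.6, -0.4]
gripper_width: 0.0
grip_force: 0.0
```

>>> carry_out(rows=[[0.04, 0, 0, 0, 0, 0], [0, 0, 0, 0, 0, 0]])

```text
time: 22.75
tool_pos: [0.6136, 0.0676, -0.0033]
orientation: [-3.123, 0.34, -0.0]
force: [0.2, -0.6, -0.2]
gripper_width: 0.0002
grip_force: 0.0
```

```bash
python3 q.py
```

```text
t 22.75 tcp [ 0.6136  0.0676 -0.0033] F [ 0.2 -0.6 -0.2] tip L z pct [-38.4 -28.4 -19.1] tip world z [0.0136 0.0184 0.0251]
tcp reader [-32.3  28.3] -0.00021357831686844722
finger x [-9.31209071 13.79081309] y [-16.98876713  17.09213828] tip [-20.44824455 -15.46911114 -13.63238348]
12 [10.2] 16 [10.1] 20 [10.1]
```

>>> carry_out(rows=[[-0.35, 0, 0, 0, 0, 0], [0, 0.3, 0, 0, 0, 0], [0.1, 0, 0, 0, 0, 0], [0, 0, 0, 0, 0, 0]])

```text
time: 23.3
tool_pos: [0.6063, 0.0614, -0.0032]
orientation: [-3.123, 0.34, -0.001]
force: [0.0, -0.1, 0.3]
gripper_width: -0.0003
grip_force: 0.0
```

>>> carry_out(rows=[[0.04, 0, 0, 0, 0, 0], [0.04, 0, 0, 0, 0, 0], [0, 0, 0, 0, 0, 0]])

```text
time: 23.68
tool_pos: [0.6079, 0.0612, -0.0033]
orientation: [-3.123, 0.34, -0.0]
force: [0.6, -0.2, 0.2]
gripper_width: 0.0
grip_force: 0.0
```

>>> carry_out(rows=[[0.04, 0, 0, 0, 0, 0], [0, 0, 0, 0, 0, 0]])

```text
time: 23.92
tool_pos: [0.6087, 0.061, -0.0033]
orientation: [-3.123, 0.34, 0.0]
force: [0.6, -0.1, 0.4]
gripper_width: 0.0004
grip_force: 0.0
```

>>> carry_out(rows=[[0.04, 0, 0, 0, 0, 0], [0, 0, 0, 0, 0, 0]])

```text
time: 24.18
tool_pos: [0.6093, 0.0608, -0.0034]
orientation: [-3.123, 0.34, 0.001]
force: [-2.0, 0.9, 0.0]
gripper_width: 0.0001
grip_force: 0.5
```

>>> carry_out(rows=[[0.04, 0, 0, 0, 0, 0], [0, 0, 0, 0, 0, 0]])

```text
time: 24.42
tool_pos: [0.6102, 0.0606, -0.0034]
orientation: [-3.123, 0.34, 0.001]
force: [-1.2, 0.7, 0.1]
gripper_width: 0.0001
grip_force: 0.9
```

>>> carry_out(rows=[[0.04, 0, 0, 0, 0, 0], [0, 0, 0, 0, 0, 0]])

```text
time: 24.68
tool_pos: [0.6105, 0.0605, -0.0035]
orientation: [-3.123, 0.34, 0.003]
force: [-4.0, 1.2, 2.1]
gripper_width: -0.0003
grip_force: 2.3
```

>>> carry_out(rows=[[-0.1, -0.05, 0, 0, 0, 0], [-0.4, 0, 0, 0, 0, 0], [-0.4, 0.8, 0, 0, 0, 0], [0, 0, 0, 0, 0, 0]])

```text
time: 25.18
tool_pos: [0.5836, 0.0455, -0.0034]
orientation: [3.123, -0.341, -0.003]
force: [0.7, 1.1, -0.7]
gripper_width: 0.0001
grip_force: 0.0
```

```bash
cat > g.py <<'E'
from h import *
from scipy.optimize import least_squares
s=manip.read_state();M=R.from_rotvec(s["orientation"]);c=eyes.camera_info("wrist");p,d=eyes.get_image("wrist")
W=cloud(d,c);L=M.inv().apply((W-s["tool_pos"]).reshape(-1,3)).reshape(480,640,3)*1000
m=((W[...,2]>.011)&(W[...,2]<.0175)&(abs(L[...,1])<25)&(L[...,0]>10)&(L[...,0]<45)&(p.max(2)>95)).astype(np.uint8)
m=cv2.morphologyEx(m,cv2.MORPH_OPEN,np.ones((3,3)))
pts=[]
for u in range(640):
    v=np.flatnonzero(m[:,u])
    if len(v)>4: pts.append((M.inv().apply(ray(u,v.max()+.5,.0145,c)-s["tool_pos"])*1000)[:2])
pts=np.array(pts)
f=least_squares(lambda q:np.hypot(*(pts-q).T)-30,[56,0],loss="soft_l1",f_scale=.5); print(len(pts),"dish centre tool",f.x,"rms",np.sqrt((f.fun**2).mean()), w2r(s["tool_pos"]+M.apply([*f.x/1000,0])))
g=((W[...,2]>.0165)&(W[...,2]<.0195)&(L[...,0]>65)&(L[...,0]<96)&(abs(L[...,1])>10)&(abs(L[...,1])<30)).astype(np.uint8)
for k in cv2.findContours(g,cv2.RETR_EXTERNAL,cv2.CHAIN_APPROX_NONE)[0]:
    if cv2.contourArea(k)>300:
        (u,v),r=cv2.minEnclosingCircle(k);P=M.inv().apply(ray(u,v,.018,c)-s["tool_pos"])*1000
        print("pin px",(u,v),r,"tool",P.round(1),"dist to dish",np.hypot(*(P[:2]-f.x)))
print(s["time"],s["tool_pos"])
E
python3 g.py
```

```text
127 dish centre tool [59.37310288 -0.52581027] rms 0.09693593153445378 [2.6 0.8]
pin px (260.8876037597656, 73.66278839111328) 20.748929977416992 tool [ 88.2 -21.  -21.5] dist to dish 35.408219774817574
pin px (391.3100891113281, 72.58654022216797) 21.117401123046875 tool [ 88.5  19.6 -21.5] dist to dish 35.3861139850754
25.175 [ 0.58362814  0.04550694 -0.00337891]
```

>>> carry_out(rows=[[-0.1, 0, -0.5, 0, 0, 0], [0, 0, -1, 0, 0, 0], [0, 0, -1, 0, 0, 0], [0, 0.5, -1, 0, 0, 0], [0, 0.5, -0.5, 0, 0, 0], [0, 0, 0, 0, 0, 0], [0, 0, 0, 0, 0, 0]])

```text
time: 26.1
tool_pos: [0.5773, 0.0231, 0.0961]
orientation: [-3.123, 0.341, 0.002]
force: [-0.2, -0.0, -0.5]
gripper_width: 0.0001
grip_force: 0.0
```

Run:
```python
from h import *
s=manip.read_state();M=R.from_rotvec(s["orientation"]);c=eyes.camera_info("wrist");p,d=eyes.get_image("wrist")
W=cloud(d,c);cv2.imwrite("pics/k.png",p[:,:,::-1])
near=(np.hypot(W[...,0]-.640,W[...,1]+.0315)<.03)&(d>0)
z=W[...,2]; print(np.histogram(z[near],bins=np.arange(.03,.085,.003)))
m=(near&(z>.058)&(p.max(2)<70)).astype(np.uint8)
zt=np.percentile(z[m>0],80) if m.any() else 0
m=(near&(abs(z-zt)<.004)).astype(np.uint8)
k=max(cv2.findContours(m,cv2.RETR_EXTERNAL,cv2.CHAIN_APPROX_NONE)[0],key=cv2.contourArea)
(u,v),r=cv2.minEnclosingCircle(k); P=ray(u,v,zt,c); print("key top z",zt,"px",u,v,r,"diam",2*r*(c["origin"][2]-zt)/c["fx"],P,w2r(P))
plan(P[0],P[1],zt+.015+.011,-12.3)
```

```text
(array([   6,   19,  129, 3180,  802,   35,   44, 2409,  659,   49,  620,
       1139,    0,    0,    0,    0,    0,    0]), array([0.03 , 0.033, 0.036, 0.039, 0.042, 0.045, 0.048, 0.051, 0.054,
       0.057, 0.06 , 0.063, 0.066, 0.069, 0.072, 0.075, 0.078, 0.081,
       0.084]))
key top z 0.06390159791922853 px 412.3687438964844 118.14766693115234 24.632850646972656 diam 0.02354380543283181 [ 0.64306892 -0.0309931   0.0639016 ] [ 17.6 -61.7]
t 26.15 tcp [0.5771 0.0232 0.0958] shift u [3.04 1.55 0.23] turn u [-0.    0.02 -0.03] F [ 0.2 -0.   0.8] w 9.558842460347507e-05
```

>>> carry_out(rows=[[0.6, 0.3, 0, 0, 0, 0], [0.6, 0.3, 0, 0, 0, 0], [0.6, 0.3, 0, 0, 0, 0], [0.6, 0.3, 0, 0, 0, 0], [0.55, 0.35, 0, 0, 0, 0], [0, 0, 0.6, 0, 0, 0], [0, 0, 0.6, 0, 0, 0], [0, 0, 0, 0, 0, 0], [0, 0, 0, 0, 0, 0]])

```text
time: 27.28
tool_pos: [0.6409, -0.0303, 0.0664]
orientation: [-3.123, 0.339, 0.001]
force: [-0.4, -1.1, 0.5]
gripper_width: 0.0002
grip_force: 0.0
```

>>> carry_out(rows=[[0, 0, 0.1, 0, 0, 0], [0, 0, 0.1, 0, 0, 0], [0, 0, 0.1, 0, 0, 0], [0, 0, 0, 0, 0, 0]])

```text
time: 27.78
tool_pos: [0.6413, -0.0307, 0.059]
orientation: [-3.123, 0.34, 0.001]
force: [0.3, -0.2, 0.7]
gripper_width: 0.0003
grip_force: 0.0
```

>>> carry_out(rows=[[0, 0, 0.1, 0, 0, 0], [0, 0, 0, 0, 0, 0]])

```text
time: 28.02
tool_pos: [0.6415, -0.0307, 0.0566]
orientation: [-3.123, 0.34, 0.0]
force: [0.2, 0.1, -0.7]
gripper_width: -0.0
grip_force: 0.0
```

>>> carry_out(rows=[[0, 0, 0.08, 0, 0, 0], [0, 0, 0, 0, 0, 0]])

```text
time: 28.28
tool_pos: [0.6416, -0.0307, 0.0548]
orientation: [-3.123, 0.34, -0.0]
force: [-0.1, -0.7, 2.0]
gripper_width: 0.0002
grip_force: 0.9
```

>>> carry_out(rows=[[0, 0, 0.08, 0, 0, 0], [0, 0, 0, 0, 0, 0]])

```text
time: 28.52
tool_pos: [0.6416, -0.0308, 0.0527]
orientation: [-3.123, 0.34, -0.0]
force: [-0.8, -0.5, 3.2]
gripper_width: 0.0001
grip_force: 1.4
```

>>> carry_out(rows=[[0, 0, 0.08, 0, 0, 0], [0, 0, 0, 0, 0, 0]])

```text
time: 28.78
tool_pos: [0.6416, -0.0308, 0.0507]
orientation: [-3.123, 0.34, -0.0]
force: [-0.3, -0.1, 3.0]
gripper_width: 0.0002
grip_force: 1.8
```

>>> carry_out(rows=[[0, 0, 0.06, 0, 0, 0], [0, 0, 0, 0, 0, 0]])

```text
time: 29.02
tool_pos: [0.6416, -0.0308, 0.0504]
orientation: [-3.123, 0.34, -0.001]
force: [-2.9, -0.0, 11.8]
gripper_width: -0.0001
grip_force: 5.7
```

>>> carry_out(rows=[[0, 0, 0.02, 0, 0, 0], [0, 0, 0, 0, 0, 0], [0, 0, 0, 0, 0, 0]])

```text
time: 29.4
tool_pos: [0.6416, -0.0308, 0.0503]
orientation: [-3.123, 0.34, -0.001]
force: [-4.1, 1.0, 15.6]
gripper_width: 0.0
grip_force: 7.3
```

>>> carry_out(rows=[[0, 0, -0.3, 0, 0, 0], [0, 0, -0.8, 0, 0, 0], [0, 0, -1, 0, 0, 0], [0, 0, -1, 0, 0, 0], [-0.8, -0.3, -0.5, 0, 0, 0], [-0.8, -0.5, 0, 0, 0, 0], [-0.8, -0.5, 0, 0, 0, 0], [-0.8, -0.5, 0, 0, 0, 0], [0, 0, 0, 0, 0, 0], [0, 0, 0, 0, 0, 0]])

```text
time: 30.65
tool_pos: [0.5732, 0.0305, 0.1388]
orientation: [3.123, -0.339, 0.001]
force: [0.5, 0.6, -0.7]
gripper_width: 0.0001
grip_force: 0.0
```

Run:
```python
from h import *
from scipy.optimize import least_squares
s=manip.read_state();print(s["time"],s["tool_pos"]);c=eyes.camera_info("wrist");p,d=eyes.get_image("wrist");W=cloud(d,c);z=W[...,2]
near=(np.hypot(W[...,0]-.6416,W[...,1]+.031)<.009);print("key z",np.median(z[near]),near.sum())
Q=(W[...,:2]-O)@E2*1000
m=((z>.011)&(z<.0175)&(abs(Q[...,1])<25)&(Q[...,0]>-36)&(Q[...,0]<-10)&(p.max(2)>95)).astype(np.uint8)
pts=[]
for u in range(640):
    v=np.flatnonzero(m[:,u])
    if len(v)>3: pts.append(w2r(ray(u,v.max()+.5,.0145,c)))
pts=np.array(pts);f=least_squares(lambda q:np.hypot(*(pts-q).T)-30,[0,0],loss="soft_l1",f_scale=.5);print(len(pts),"dish",f.x,np.sqrt((f.fun**2).mean()))
g=((z>.0165)&(z<.0195)&(Q[...,0]>20)&(Q[...,0]<40)&(abs(Q[...,1])>10)&(abs(Q[...,1])<32)).astype(np.uint8)
for k in cv2.findContours(g,cv2.RETR_EXTERNAL,cv2.CHAIN_APPROX_NONE)[0]:
    if cv2.contourArea(k)>150:
        (u,v),r=cv2.minEnclosingCircle(k);P=w2r(ray(u,v,.018,c));print("pin",(u,v),r,P,np.hypot(*(P-f.x)))
```

```text
30.65 [0.57324327 0.03048143 0.13876869]
key z 0.06344700093251662 843
69 dish [2.79198317 0.81709207] 0.19229257439369643
pin (331.5, 89.9117660522461) 9.25588321685791 [ 31.8 -19.6] 35.47284438410206
pin (269.9444580078125, 90.05555725097656) 9.452045440673828 [31.8 21.3] 35.51076678650153
```

The key has sprung back to 63 mm height. The dish measures the same distance from both pins, so it is resting against both, and the arm is clear.

```bash
python3 -c "
from cell import workorder
print(workorder.sign_off())"
```

```text
the job is handed in; nothing more can be done
None
```

The dish is seated flat against both stop pins, the key was pressed fully down and sprang back, and I handed the job in at about 31 s without touching the tape roll, beaker or stopper; no verdict came back.

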